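# Bring the next sample under the overhead camera and hold the zoom dial in its third step

### The job

Show the next material sample on the video call: take the round sample wheel under the overhead camera on by one place, clockwise seen from above, so that it clicks in with the next tile below the lens. Only then turn the spring-return zoom dial on the console clockwise, past its first two clicks to the third, and keep it there: finish while still holding the dial at the third click with the fingers, because it springs back if let go. Do not disturb the cup, the stack of spare tiles, the bud vase or the bird figure.

Things in the scene. Friction and masses are not known exactly. Their poses are not given: they have to be found in the camera images.
- camera_stand: Overhead-camera stand, fixed: white base plate 320 x 180 mm, dark column 352 mm high, small white camera, lens 274 mm up. Origin on the desk on the wheel's axis; x points to the column (185 mm out, on the far side; camera head at x = 53 to 117 mm, z 270 to 350 mm), y to its left. Stands to the robot's left or right, turned up to 0.25 rad; the console stands on the other side.
- sample_wheel (a joint): Angle (rad) of the sample wheel: plywood disc, 300 mm across, top 38 mm above the desk, 6 fixed tiles (top 41 mm) and between them 6 wooden finger knobs 132 mm from its axis. Grows clockwise seen from above, starts at 0. Clicks in every 1.047 rad (60 degrees) and pulls itself in from about 0.4 rad off; the next place is 1.047. About 2 N at a knob turns it.
- near_knob (a point): Grip point, 62 mm above the desk, in the head of the wheel knob that starts on the robot's side to the right (x = -114, y = -66 mm in the stand's frame). Head round, 22 mm across, 55 to 72 mm above the desk, on a 14 mm neck. Moves with the wheel: one place clockwise brings it to x = -114, y = +66 mm in the stand's frame.
- zoom_console: Zoom console, fixed: flat grey and black box, 150 mm deep (x), 200 mm wide (y), top 34 mm above the desk, small keys up to 40 mm. Origin on the desk under its centre; x points away from the robot, turned by up to 0.25 rad. The dial's axis is at x = -12, y = 0 mm.
- zoom_grip: Zoom dial: black disc 68 mm across, 36 to 48 mm above the desk, with an aluminium finger bar across its top, 58 mm long, 14 mm thick, 48 to 70 mm above the desk. Origin on its axis, 34 mm above the desk; x runs along the bar to the end with the dark pointer line. At rest the bar lies along the console's x, pointer away from the robot at the smallest of nine white dots.
- zoom_dial (a joint): Angle (rad) of the zoom dial, growing clockwise seen from above, 0 at rest. Clicks every 0.349 rad (20 degrees), four each way: clockwise 0.349, 0.698, third 1.047, fourth 1.396; end stops at 1.5 each way. A spring of 0.08 N m/rad always returns it to 0 when let go (about 0.08 N m at the third click, plus or minus 0.015 N m of click).
- cup: White ceramic cup, 76 mm across, 85 mm high, origin under its centre; stands beyond the work, near the middle of the desk. Leave it alone.
- tile_stack: Stack of four spare sample tiles, about 80 mm square, 32 mm high, origin under its centre; lies to the left, nearer than the vase. Leave it alone.
- bud_vase: Small terracotta vase, 92 mm across, 130 mm high, origin under its centre; stands far to the left. Leave it alone.
- bird_figure: Dark metal bird on a thin rod with a round foot 68 mm across, 190 mm high, origin under the foot; stands far to the right. Leave it alone.

How it is judged:
By the outcome, as a careful person would: the job done as asked, in the order asked, and still so for the second after the job is handed in, while the arm keeps its last pose, push and grip.
It also fails if it takes over 64 s, if anything falls off the work surface, if the arm or the gripper's body presses on something with over 40 N, if the wrist force passes 120 N, or if a joint passes its speed limit or range.

### The arm

A 7-joint arm with a two-finger parallel gripper is mounted at the origin on the work surface. World frame = base frame: x ahead of the robot, y to its left, z up, the work surface at z = 0. Lengths are in m, angles in rad, forces in N, time in s.
With the tool pointing down it reaches from about 0.4 to 0.85 m from the base axis. Payload 10.4 kg.
Tool frame: the origin (TCP) lies midway between the tips of the shut fingers; the grasp point (between the pads) lies 19 mm behind it; y points along the fingers, x is the direction in which the jaws open and shut, and the axes are right-handed (so a half turn about y gives the same grasp; the last joint's range is limited). The gripper opens to 87 mm and grips with 3 to 60 N. Pads are 19 mm wide; open, the fingers measure 117 mm over their backs; the gripper's body (75 mm by 190 mm) begins 51 mm behind the grasp point.
Start: joints at [1.213, 0.332, -0.065, 1.46, 0.022, 1.35, -0.088], TCP at [0.205, -0.59, 0.223] pointing down, gripper open.
Joint ranges: [-2.6, 2.6], [-0.5, 2.12], [-1.47, 1.34], [0.16, 2.42], [-1.27, 4.41], [0.06, 2.06], [-2.6, 2.6]. Speed limits (rad/s): [2.22, 2.22, 2.79, 2.79, 3.14, 3.14, 3.14].

### API

Orientations are given as a unit quaternion [x, y, z, w].
In Python, from bench import * gives the robot as it stands.
- The arm moves only by the tool jog_arm, never from a script. Its argument "commands" is a list of rows, each an object with "translation": the shift along the world's x, y, z in mm, a list of three; "twist": the turn about the world's z in rad. A call has 1 to 20 rows; each row shifts and turns the commanded pose from where the row before left it; what a row does not reach is not made up. A row lasts 1/10 s, in which the tool goes at most 50 mm and 8.59 degrees, less where a joint would pass 70% of its speed; a pose out of reach is approached as far as the arm can. A call is refused whole if a number of a shift passes 50 or a number of a turn 0.15, either way. A call with a gripper value outside its range is refused whole. "grip" is the closure, from 0 (fully open) to 1 (shut), set as the call begins (left out, the last holds). The fingers move at their own pace and stop on an object; "grip_force" is the grip in N (left out, the last holds). Time passes only in rows, so rows that do not move let the fingers close. It gives the time, the measured TCP pose, the force and the opening at its end, in the units of the state.
- read_state(): the state, without advancing time (a new reading comes with each control period).
- camera(name): name is "scene" or "top" or "wrist"; returns a dict with "img" (384x512x3 uint8, red, green, blue), "fx", "fy", "cx", "cy" (pixels), "dist" ([k1, k2, p1, p2, k3] as OpenCV has them; the pictures are not rectified), "cam_to_world" (4x4, takes a point from camera to world coordinates). Camera axes: x right, y down, z forward; pixel columns grow to the right and rows downward; lengths in m; the calibration is good to about 2 mm. A picture is of the moment at which its call begins. There is no depth.
- close_job(): hands the job in, once; it reports no verdict.
The state is a dict: "time": time; "joint_positions": joint angles; "joint_vel": joint speeds; "joint_torque": joint torques, N m; "ee_pos": TCP position; "eef_rot": TCP orientation; "ft_force": force on the tool from outside, world axes, zero at the start; "torque": the same for the moment, N m; "width": finger opening in m.
Only numpy, scipy, OpenCV 4.12 (cv2) and the standard library are available. Lean on these libraries where they do the work, as an engineer would, in place of code of your own. Each camera call takes 0.05 s, during which the arm holds its last target.

## Working session

There is one attempt and no reset: what is moved stays moved. The work goes in short steps, Python scripts to look and compute and a tool call to move; the robot and the scene stay as the last step left them, time stands still between calls to the robot, and variables do not carry over. Pictures are saved under pics/ and viewed, and the job is handed in when it is done.

Besides the shell and the picture viewer there is one more tool, called after "Call:" as a command line: name --argument value ..., lists and objects as JSON in quotes. jog_arm: Moves the arm, as the interface text tells. Its arguments: {"type":"object","properties":{"commands":{"type":"array"},"grip":{"type":"number"},"grip_force":{"type":"number"}},"required":["commands"]}

```bash
mkdir -p pics; ls; python3 - <<'E'
from bench import *
import cv2
s=read_state(); print({k:s[k] for k in ['time','ee_pos','eef_rot','ft_force','width']})
for n in ['scene','top','wrist']:
    c=camera(n); cv2.imwrite(f'pics/{n}0.png',c['img'][:,:,::-1])
    print(n,c['fx'],c['cx'],c['cy'],c['dist'],np.round(c['cam_to_world'],3).tolist() if 'np' in globals() else c['cam_to_world'])
E
```

```text
pics
{'time': 0.0, 'ee_pos': array([ 0.20521918, -0.58994064,  0.22174661]), 'eef_rot': array([-0.5760415 ,  0.41012336, -0.40927627,  0.57660034]), 'ft_force': array([-0.03737525, -0.33793374,  0.88684158]), 'width': 0.08682684089360612}
scene 442.0934129036396 255.2261138223617 193.07300799323752 [0.0151899 0.        0.        0.        0.       ] [[ 0.8475776   0.32327012 -0.42084278  1.28889865]
 [ 0.5306511  -0.52325064  0.66679696 -1.12067499]
 [-0.00465072 -0.78848284 -0.61503916  1.11833176]
 [ 0.          0.          0.          1.        ]]
top 381.34919139386426 254.48214130850724 194.99786292737141 [-0.11201465  0.          0.          0.          0.        ] [[-0.02681759 -0.99740004  0.06688785  0.48271177]
 [-0.99957697  0.02750921  0.00944036  0.00454352]
 [-0.01125585 -0.06660638 -0.99771584  1.45129764]
 [ 0.          0.          0.          1.        ]]
wrist 303.90736640708525 254.11223046508783 192.54289925639497 [-0.03947573  0.          0.          0.          0.        ] [[ 0.32890923 -0.91058972 -0.25029     0.27430157]
 [-0.94436085 -0.31746705 -0.08600731 -0.56763045]
 [-0.00114146  0.26465267 -0.96434312  0.38346065]
 [ 0.          0.          0.          1.        ]]
```

View pics/top0.png

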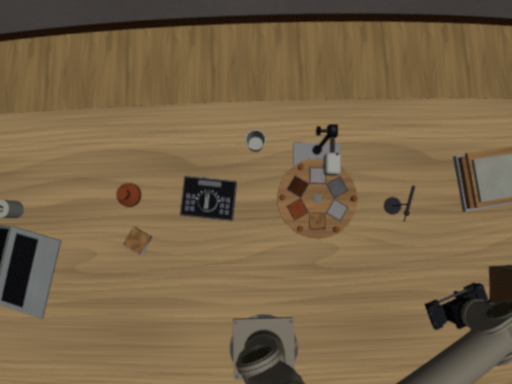

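View pics/scene0.png

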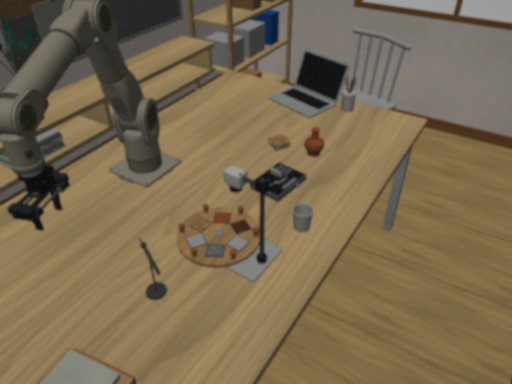

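View pics/wrist0.png

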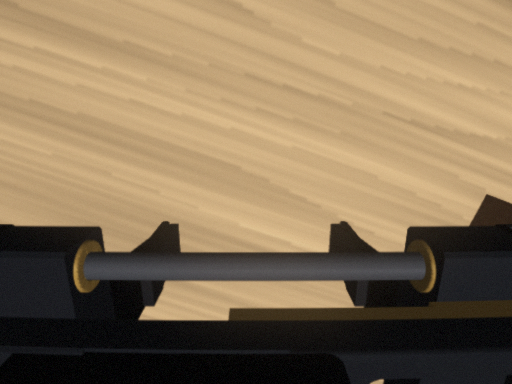

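```bash
python3 - <<'E'
import cv2
im=cv2.imread('pics/top0.png')
cv2.imwrite('pics/crop_w.png',cv2.resize(im[115:245,265:365],None,fx=4.5,fy=4.5,interpolation=cv2.INTER_CUBIC))
cv2.imwrite('pics/crop_c.png',cv2.resize(im[165:230,170:250],None,fx=8,fy=8,interpolation=cv2.INTER_CUBIC))
E
```

```text
(no output)
```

View pics/crop_w.png

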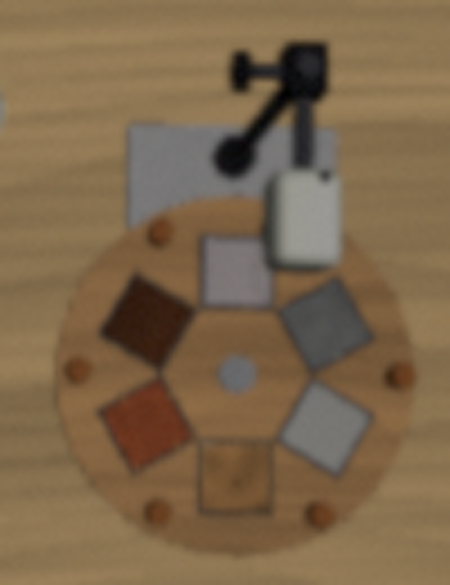

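View pics/crop_c.png

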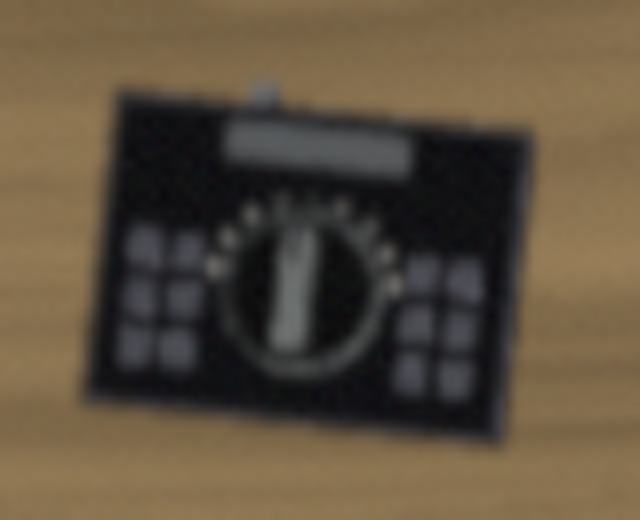

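```bash
cat > h.py <<'E'
from bench import *
import numpy as np, cv2
def ray(c,px):
    K=np.array([[c['fx'],0,c['cx']],[0,c['fy'],c['cy']],[0,0,1]])
    p=cv2.undistortPoints(np.array(px,float).reshape(-1,1,2),K,np.array(c['dist'])).reshape(-1,2)
    T=np.array(c['cam_to_world']); d=np.c_[p,np.ones(len(p))]@T[:3,:3].T
    return T[:3,3],d
def onplane(c,px,z):
    o,d=ray(c,px); return o+d*((z-o[2])/d[:,2])[:,None]
def blobs(mask,amin=8,amax=1e9):
    n,l,s,ce=cv2.connectedComponentsWithStats(mask.astype(np.uint8))
    return [(s[i,4],ce[i]) for i in range(1,n) if amin<=s[i,4]<=amax]
def project(c,P):
    K=np.array([[c['fx'],0,c['cx']],[0,c['fy'],c['cy']],[0,0,1]])
    T=np.linalg.inv(np.array(c['cam_to_world'])); 
    return cv2.projectPoints(np.array(P,float).reshape(-1,1,3),cv2.Rodrigues(T[:3,:3])[0],T[:3,3],K,np.array(c['dist']))[0].reshape(-1,2)
E
python3 - <<'E'
from h import *
c=camera('top'); im=c['img']; h=cv2.cvtColor(im,cv2.COLOR_RGB2HSV)
for u,v in [(300,229),(336,229),(282,197),(354,198),(300,167),(290,225)]: print(u,v,h[v,u],im[v,u])
f=im.astype(float); red=(f[:,:,0]/(f[:,:,1]+1)>1.5)
b=[x for x in blobs(red,5,60) if 265<x[1][0]<365 and 150<x[1][1]<245]; 
for a,ce in b: print(a,ce,onplane(c,[ce],.070)[0])
hub=blobs((h[:,:,1]<45)&(np.hypot(*(np.indices((384,512))[::-1]-np.array([317,198])[:,None,None]))<9),5)
for a,ce in hub: print('hub',a,ce,onplane(c,[ce],.041)[0])
m=((im.max(2)<75)).astype(np.uint8); m[:160]=0;m[235:]=0;m[:,:170]=0;m[:,250:]=0
m=cv2.morphologyEx(m,cv2.MORPH_CLOSE,np.ones((9,9)))
ct=max(cv2.findContours(m,0,1)[0],key=cv2.contourArea)
r=cv2.minAreaRect(ct); bx=cv2.boxPoints(r)
P=onplane(c,bx,.034); print(r); print(P, P.mean(0), np.linalg.norm(np.diff(P,axis=0),axis=1))
bm=(im.min(2)>75); bm[:,:200]=0;bm[:,216:]=0;bm[:191]=0;bm[211:]=0
ys,xs=np.nonzero(bm); B=onplane(c,np.c_[xs,ys],.07); print('bar',B.mean(0),len(xs))
w,V=np.linalg.eigh(np.cov(B[:,:2].T)); print(np.degrees(np.arctan2(*V[::-1,1])),w)
E
```

```text
300 229 [ 13 175 105] [105  63  33]
336 229 [ 12 177 104] [104  61  32]
282 197 [ 13 175 105] [105  64  33]
354 198 [ 12 178 102] [102  60  31]
300 167 [ 12 179 100] [100  59  30]
290 225 [ 15 128 132] [132 100  66]
17 [300.41176471 166.11764706] [ 0.67636461 -0.15291503  0.07      ]
18 [281.88888889 196.72222222] [ 0.56630488 -0.08163236  0.07      ]
21 [353.76190476 197.95238095] [ 0.5545428  -0.34395347  0.07      ]
18 [299.77777778 228.5       ] [ 0.44952462 -0.14274647  0.07      ]
21 [336. 229.] [ 0.44378303 -0.27425371  0.07      ]
hub 46 [317.26086957 197.63043478] [ 0.56105526 -0.2146473   0.041     ]
((208.12359619140625, 198.01324462890625), (52.44981384277344, 39.13317108154297), 6.115502834320068)
[[0.51172585 0.29836887 0.034     ]
 [0.65749829 0.28051618 0.034     ]
 [0.63070095 0.08457758 0.034     ]
 [0.48600381 0.10352993 0.034     ]] [0.57148222 0.19174814 0.034     ] [0.14686158 0.19776257 0.14593305]
bar [0.55838544 0.19462374 0.07      ] 50
178.39304015900274 [3.14470767e-05 2.56082561e-04]
```

```bash
python3 - <<'E'
from h import *
from scipy.spatial.transform import Rotation as R
s=read_state(); print(np.round(R.from_quat(s['eef_rot']).as_matrix(),3), s['time'],s['ee_pos'])
t=-0.045
for a in (0,15,30,45,60,62):
    p=np.deg2rad(210-a)+t
    print(a,np.round([.5607+.132*np.cos(p),-.2130+.132*np.sin(p)],4),'tangent(cw) yaw',round(p-np.pi/2,3))
E
```

```text
[[ 0.329 -0.     0.944]
 [-0.944  0.001  0.329]
 [-0.001 -1.    -0.   ]] 0.2 [ 0.20530082 -0.59007941  0.22209433]
0 [ 0.4435 -0.2738] tangent(cw) yaw 2.049
15 [ 0.4318 -0.2414] tangent(cw) yaw 1.788
30 [ 0.4288 -0.2071] tangent(cw) yaw 1.526
45 [ 0.4349 -0.1731] tangent(cw) yaw 1.264
60 [ 0.4495 -0.1419] tangent(cw) yaw 1.002
62 [ 0.452  -0.1381] tangent(cw) yaw 0.967
```

Call:
jog_arm --commands '[{"translation": [10, 13, 0], "twist": 0.013}, {"translation": [20, 27, 0], "twist": 0.013}, {"translation": [20, 27, 0], "twist": 0.013}, {"translation": [20, 27, 0], "twist": 0.013}, {"translation": [20, 27, 0], "twist": 0.013}, {"translation": [20, 27, 0], "twist": 0.013}, {"translation": [20, 27, 0], "twist": 0.013}, {"translation": [20, 27, 0], "twist": 0.013}, {"translation": [20, 27, 0], "twist": 0.013}, {"translation": [20, 27, 0], "twist": 0.013}, {"translation": [20, 27, 0], "twist": 0.013}, {"translation": [20, 26, 0], "twist": 0}, {"translation": [8, 7, 0], "twist": 0}, {"translation": [0, 0, -20], "twist": 0}, {"translation": [0, 0, -30], "twist": 0}, {"translation": [0, 0, -20], "twist": 0}, {"translation": [0, 0, 0], "twist": 0}, {"translation": [0, 0, 0], "twist": 0}]'

```text
time: 2.0
ee_pos: [0.4434, -0.2741, 0.1532]
eef_rot: [0.604, -0.367, 0.367, -0.604]
ft_force: [-0.5, -0.7, -0.3]
width: 0.0873
```

```bash
python3 - <<'E'
from h import *
s=read_state(); print(s['time'],s['ee_pos'],s['width'],s['joint_positions'],s['ft_force'])
c=camera('wrist'); im=c['img']; cv2.imwrite('pics/w1.png',im[:,:,::-1])
f=im.astype(float); red=(f[:,:,0]/(f[:,:,1]+1)>1.5)
for a,ce in blobs(red,150): print(a,ce,onplane(c,[ce],.068)[0])
print(project(c,[[.4435,-.2738,.068]]))
E
```

```text
2.0 [ 0.44340963 -0.27409511  0.15316139] 0.08725699772750932 [ 0.79699622  0.18001374 -0.36433718  1.80809614  0.06960696  1.16587844
 -0.6820118 ] [-0.48463277 -0.71247754 -0.30186209]
4851 [154.04329004  36.35642136] [ 0.52126484 -0.15104688  0.068     ]
614 [116.92345277 119.00162866] [ 0.45182395 -0.14813795  0.068     ]
583 [397.12178388 118.75814751] [ 0.55494792 -0.34643463  0.068     ]
406 [256.02463054 198.46305419] [ 0.44434052 -0.27707255  0.068     ]
[[252.13431959 197.60072954]]
```

View pics/w1.png

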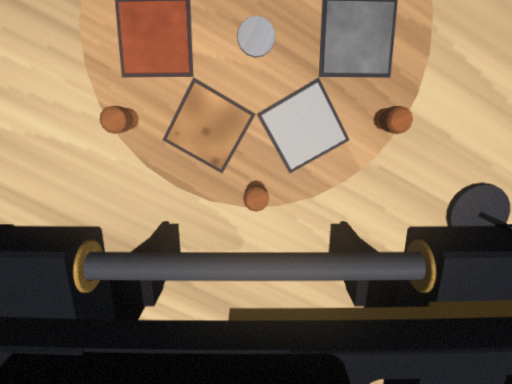

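Call:
jog_arm --commands '[{"translation": [0, 0, -15], "twist": 0}, {"translation": [0, 0, -25], "twist": 0}, {"translation": [0, 0, -25], "twist": 0}, {"translation": [0, 0, -22], "twist": 0}, {"translation": [0, 0, -14], "twist": 0}, {"translation": [0, 0, -6], "twist": 0}, {"translation": [0, 0, 0], "twist": 0}, {"translation": [0, 0, 0], "twist": 0}]'

```text
time: 2.85
ee_pos: [0.4441, -0.2747, 0.0467]
eef_rot: [0.604, -0.367, 0.368, -0.604]
ft_force: [1.1, -0.4, -0.3]
width: 0.0868
```

Call:
jog_arm --commands '[{"translation": [0, 0, 0], "twist": 0}, {"translation": [0, 0, 0], "twist": 0}, {"translation": [0, 0, 0], "twist": 0}, {"translation": [0, 0, 0], "twist": 0}, {"translation": [0, 0, 0], "twist": 0}, {"translation": [0, 0, 0], "twist": 0}, {"translation": [0, 0, 0], "twist": 0}, {"translation": [0, 0, 0], "twist": 0}]' --grip 1 --grip_force 12

```text
time: 3.65
ee_pos: [0.4434, -0.2743, 0.0456]
eef_rot: [-0.604, 0.367, -0.367, 0.604]
ft_force: [0.8, -0.1, -0.6]
width: 0.0307
```

Call:
jog_arm --commands '[{"translation": [0, 0, 0], "twist": 0}, {"translation": [0, 0, 0], "twist": 0}, {"translation": [0, 0, 0], "twist": 0}, {"translation": [0, 0, 0], "twist": 0}]'

```text
time: 4.05
ee_pos: [0.4434, -0.2743, 0.0456]
eef_rot: [0.604, -0.367, 0.368, -0.604]
ft_force: [0.0, -0.5, 0.5]
width: 0.0212
```

```bash
python3 - <<'E'
from h import *
pr=None
for k in range(13):
    p=np.deg2rad(210-5*k)-.045
    q=np.array([.5607+.132*np.cos(p),-.2130+.132*np.sin(p)])*1000
    if pr is not None: print(k,np.round(q-pr,1))
    pr=q
E
```

```text
1 [-4.9 10.4]
2 [-3.9 10.8]
3 [-3.  11.1]
4 [-2.  11.3]
5 [-1.  11.5]
6 [ 0.  11.5]
7 [ 1.  11.5]
8 [ 2.  11.3]
9 [ 3.  11.1]
10 [ 4.  10.8]
11 [ 4.9 10.4]
12 [ 5.8 10. ]
```

Call:
jog_arm --commands '[{"translation": [-4.9, 10.4, 0], "twist": -0.0873}, {"translation": [-3.9, 10.8, 0], "twist": -0.0873}, {"translation": [-3, 11.1, 0], "twist": -0.0873}, {"translation": [-2, 11.3, 0], "twist": -0.0873}, {"translation": [-1, 11.5, 0], "twist": -0.0873}, {"translation": [0, 11.5, 0], "twist": -0.0873}, {"translation": [0, 0, 0], "twist": 0}]'

```text
time: 4.75
ee_pos: [0.4294, -0.2061, 0.0457]
eef_rot: [0.488, -0.511, 0.512, -0.489]
ft_force: [4.3, -1.7, -5.7]
width: 0.021
```

Call:
jog_arm --commands '[{"translation": [1, 11.5, 0], "twist": -0.0873}, {"translation": [2, 11.3, 0], "twist": -0.0873}, {"translation": [3, 11.1, 0], "twist": -0.0873}, {"translation": [4, 10.8, 0], "twist": -0.0873}, {"translation": [4.9, 10.4, 0], "twist": -0.0873}, {"translation": [5.8, 10, 0], "twist": -0.0873}, {"translation": [0, 0, 0], "twist": 0}, {"translation": [0, 0, 0], "twist": 0}, {"translation": [0, 0, 0], "twist": 0}]'

```text
time: 5.65
ee_pos: [0.4502, -0.1436, 0.0457]
eef_rot: [0.339, -0.62, 0.621, -0.34]
ft_force: [5.4, -2.3, -5.8]
width: 0.0209
```

Release gently, rise and check.

Call:
jog_arm --commands '[{"translation": [0, 0, 0], "twist": 0}, {"translation": [0, 0, 0], "twist": 0}, {"translation": [0, 0, 0], "twist": 0}, {"translation": [0, 0, 0], "twist": 0}, {"translation": [0, 0, 0], "twist": 0}, {"translation": [0, 0, 0], "twist": 0}, {"translation": [0, 0, 0], "twist": 0}, {"translation": [0, 0, 10], "twist": 0}, {"translation": [0, 0, 20], "twist": 0}, {"translation": [0, 0, 30], "twist": 0}, {"translation": [0, 0, 30], "twist": 0}, {"translation": [0, 0, 20], "twist": 0}, {"translation": [0, 0, 0], "twist": 0}]' --grip 0

```text
time: 6.95
ee_pos: [0.451, -0.143, 0.1592]
eef_rot: [0.338, -0.619, 0.622, -0.341]
ft_force: [1.0, 0.4, -0.4]
width: 0.0871
```

```bash
python3 - <<'E'
from h import *
c=camera('top'); im=c['img']; cv2.imwrite('pics/top2.png',cv2.resize(im[110:250,165:370],None,fx=3.8,fy=3.8)[:,:,::-1])
c=camera('wrist'); im=c['img']; cv2.imwrite('pics/w2.png',im[:,:,::-1])
f=im.astype(float); red=(f[:,:,0]/(f[:,:,1]+1)>1.5)
for a,ce in blobs(red,150): print(a,ce,onplane(c,[ce],.068)[0])
s=read_state(); print(s['time'],s['ee_pos'],s['joint_positions'])
E
```

```text
4671 [155.88953115  36.93384714] [ 0.59780716 -0.14926937  0.068     ]
588 [118.65816327 117.07993197] [ 0.56653911 -0.0877526   0.068     ]
516 [395.23255814 119.20155039] [ 0.44420925 -0.27580932  0.068     ]
410 [255.27560976 196.1       ] [ 0.45078023 -0.14520927  0.068     ]
7.05 [ 0.44938601 -0.1426838   0.15600734] [ 0.52896328  0.06387712 -0.32787365  1.92528043  0.02286645  1.15501455
 -1.94811897]
```

View pics/top2.png

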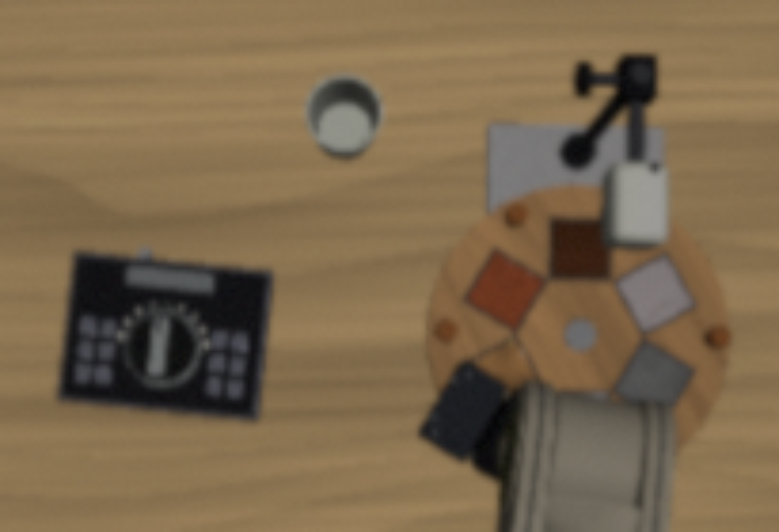

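View pics/w2.png

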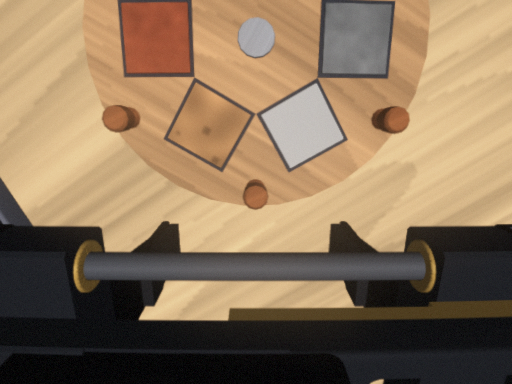

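Call:
jog_arm --commands '[{"translation": [0, 5, 10], "twist": 0.14}, {"translation": [0, 14, 15], "twist": 0.14}, {"translation": [4, 14, 10], "twist": 0.14}, {"translation": [4, 14, 0], "twist": 0.14}, {"translation": [4, 14, 0], "twist": 0.14}, {"translation": [4, 14, 0], "twist": 0.14}, {"translation": [4, 14, 0], "twist": 0.14}, {"translation": [4, 14, 0], "twist": 0.14}, {"translation": [4, 14, 0], "twist": 0.14}, {"translation": [4, 14, 0], "twist": 0.14}, {"translation": [4, 14, 0], "twist": 0.14}, {"translation": [4, 14, 0], "twist": 0.14}, {"translation": [4, 14, 0], "twist": 0.14}, {"translation": [5, 14, 0], "twist": 0.14}, {"translation": [5, 14, 0], "twist": 0.14}, {"translation": [5, 14, 0], "twist": 0.14}, {"translation": [5, 14, 0], "twist": 0.14}, {"translation": [5, 14, 0], "twist": 0.14}, {"translation": [5, 14, 0], "twist": 0.14}, {"translation": [5, 14, 0], "twist": 0.14}]'

```text
time: 9.05
ee_pos: [0.5278, 0.1288, 0.1893]
eef_rot: [-0.668, -0.23, 0.232, 0.669]
ft_force: [0.3, 0.6, -0.4]
width: 0.0869
```

Call:
jog_arm --commands '[{"translation": [5, 14, 0], "twist": 0.14}, {"translation": [5, 14, 0], "twist": 0.14}, {"translation": [5, 14, 0], "twist": 0.14}, {"translation": [5, 14, 0], "twist": 0.14}, {"translation": [4, 9, 0], "twist": 0.14}, {"translation": [2, 4, 0], "twist": 0.08}, {"translation": [0, 0, 0], "twist": 0}, {"translation": [0, 0, 0], "twist": 0}]'

```text
time: 9.85
ee_pos: [0.5539, 0.197, 0.1897]
eef_rot: [-0.532, -0.465, 0.466, 0.533]
ft_force: [0.1, 0.1, -0.1]
width: 0.0869
```

```bash
python3 - <<'E'
from h import *
from scipy.spatial.transform import Rotation as R
c=camera('wrist'); im=c['img']; cv2.imwrite('pics/w3.png',im[:,:,::-1])
s=read_state(); print(s['time'],s['ee_pos'],s['joint_positions']); M=R.from_quat(s['eef_rot']).as_matrix(); print(np.arctan2(M[1,0],M[0,0]))
print(project(c,[[.5596,.1932,.07]]))
E
```

```text
9.9 [0.55395608 0.19688527 0.18987978] [ 0.22738053  0.38051166 -0.81056654  1.57348449  0.28186077  1.31052215
  0.81589081]
1.436683960112015
[[252.12258763 193.15045452]]
```

View pics/w3.png

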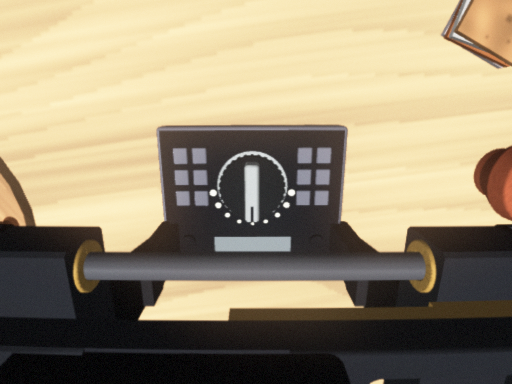

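```bash
python3 - <<'E'
from h import *
c=camera('wrist'); im=c['img']
m=(im.min(2)>120).astype(np.uint8); k=np.zeros_like(m); k[158:222,238:266]=m[158:222,238:266]
n,l,st,ce=cv2.connectedComponentsWithStats(k); i=1+np.argmax(st[1:,4]); print(st[i],ce[i])
ct=cv2.findContours((l==i).astype(np.uint8),0,1)[0][0]; r=cv2.minAreaRect(ct); print(r)
P=onplane(c,cv2.boxPoints(r),.07); print(P,P.mean(0),np.linalg.norm(np.diff(P,axis=0),axis=1))
e=np.diff(P,axis=0); print(np.degrees(np.arctan2(e[:,1],e[:,0])))
K=(im.max(2)<75).astype(np.uint8); k=np.zeros_like(K); k[120:236,150:355]=K[120:236,150:355]
# top edge (near robot) corners
k=cv2.morphologyEx(k,cv2.MORPH_CLOSE,np.ones((25,25)))
xs=[];
for x in range(170,335,5):
    y=np.nonzero(k[:,x])[0].min(); xs.append((x,y))
Q=onplane(c,xs,.034); a=np.polyfit(Q[:,1],Q[:,0],1); print('near edge slope -> yaw',-np.arctan(a[0]), Q.mean(0))
E
```

```text
[245 165  14  57 749] [251.48464619 191.70093458]
((251.5, 193.0), (56.0, 13.0), 90.0)
[[0.53180677 0.1900877  0.07      ]
 [0.5334333  0.20217386 0.07      ]
 [0.58888906 0.19490535 0.07      ]
 [0.5871796  0.18218899 0.07      ]] [0.56032718 0.19233897 0.07      ] [0.01219512 0.05593008 0.01283076]
[ 82.33534256  -7.46710839 -97.656376  ]
near edge slope -> yaw -0.08474077857205875 [0.50523287 0.19790536 0.034     ]
```

Call:
jog_arm --commands '[{"translation": [4, -2, -15], "twist": 0.004}, {"translation": [2, -2, -25], "twist": 0}, {"translation": [0, 0, -25], "twist": 0}, {"translation": [0, 0, -25], "twist": 0}, {"translation": [0, 0, -22], "twist": 0}, {"translation": [0, 0, -10], "twist": 0}, {"translation": [0, 0, 0], "twist": 0}, {"translation": [0, 0, 0], "twist": 0}]'

```text
time: 10.75
ee_pos: [0.5606, 0.1935, 0.0691]
eef_rot: [0.531, 0.467, -0.467, -0.531]
ft_force: [0.3, -0.6, 0.6]
width: 0.0868
```

```bash
python3 - <<'E'
from h import *
c=camera('wrist'); im=c['img']; cv2.imwrite('pics/w4.png',im[:,:,::-1])
s=read_state(); print(s['time'],s['ee_pos'],s['ft_force'])
E
```

```text
10.8 [0.56090667 0.19367911 0.06960388] [ 0.3230055  -0.36980065  0.19801816]
```

View pics/w4.png

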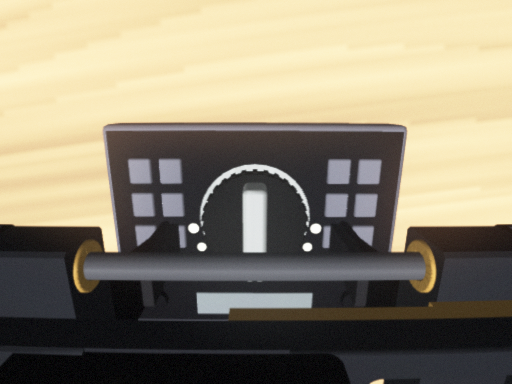

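The bar (255,220) sits midway between the fingers, dial centred. Go down 18 mm and grip.

Call:
jog_arm --commands '[{"translation": [0, 0, -10], "twist": 0}, {"translation": [0, 0, -8], "twist": 0}, {"translation": [0, 0, 0], "twist": 0}]'

```text
time: 11.1
ee_pos: [0.5596, 0.1929, 0.0493]
eef_rot: [-0.531, -0.467, 0.468, 0.531]
ft_force: [-0.3, -0.4, -0.6]
width: 0.0871
```

Call:
jog_arm --commands '[{"translation": [0, 0, 0], "twist": 0}, {"translation": [0, 0, 0], "twist": 0}, {"translation": [0, 0, 0], "twist": 0}, {"translation": [0, 0, 0], "twist": 0}, {"translation": [0, 0, 0], "twist": 0}, {"translation": [0, 0, 0], "twist": 0}, {"translation": [0, 0, 0], "twist": 0}, {"translation": [0, 0, 0], "twist": 0}, {"translation": [0, 0, 0], "twist": 0}, {"translation": [0, 0, 0], "twist": 0}, {"translation": [0, 0, 0], "twist": 0}, {"translation": [0, 0, 0], "twist": 0}, {"translation": [0, 0, 0], "twist": 0}]' --grip 1 --grip_force 30

```text
time: 12.4
ee_pos: [0.5603, 0.1938, 0.0506]
eef_rot: [-0.531, -0.467, 0.467, 0.531]
ft_force: [0.9, 1.7, -1.5]
width: 0.0138
```

```bash
cat > st.py <<'E'
from h import *
from scipy.spatial.transform import Rotation as R
s=read_state(); M=R.from_quat(s['eef_rot']).as_matrix(); print(s['time'],s['ee_pos'],s['width'],s['ft_force'],s['torque'],'yaw',np.arctan2(M[1,0],M[0,0]), 'j',np.round(s['joint_positions'],2))
E
python3 st.py
```

```text
12.4 [0.56028221 0.19376935 0.05060601] 0.013802599022802346 [ 0.8819246   1.67912081 -1.53191334] [ 0.5907388  -0.33092238 -0.00637671] yaw 1.4436598407343315 j [ 0.18  0.53 -0.75  1.7   0.4   1.07  0.75]
```

Call:
jog_arm --commands '[{"translation": [0, 0, 0], "twist": -0.1}, {"translation": [0, 0, 0], "twist": -0.1}, {"translation": [0, 0, 0], "twist": -0.1}, {"translation": [0, 0, 0], "twist": -0.1}, {"translation": [0, 0, 0], "twist": -0.1}, {"translation": [0, 0, 0], "twist": 0}]'

```text
time: 13.0
ee_pos: [0.5603, 0.1937, 0.0506]
eef_rot: [-0.63, -0.321, 0.321, 0.63]
ft_force: [1.8, 3.4, -2.6]
width: 0.0135
```

```bash
python3 st.py
```

```text
13.0 [0.56028836 0.19366943 0.05060119] 0.013499489952179953 [ 1.76252798  3.37395883 -2.5577142 ] [ 0.54526479 -0.30188326 -0.00768003] yaw 0.9421228365632764 j [ 0.11  0.5  -0.65  1.7   0.34  1.05  0.29]
```

Call:
jog_arm --commands '[{"translation": [0, 0, 0], "twist": -0.1}, {"translation": [0, 0, 0], "twist": -0.1}, {"translation": [0, 0, 0], "twist": -0.1}, {"translation": [0, 0, 0], "twist": -0.1}, {"translation": [0, 0, 0], "twist": -0.1}, {"translation": [0, 0, 0], "twist": -0.05}, {"translation": [0, 0, 0], "twist": 0}, {"translation": [0, 0, 0], "twist": 0}, {"translation": [0, 0, 0], "twist": 0}]'

```text
time: 13.9
ee_pos: [0.5603, 0.1936, 0.0506]
eef_rot: [-0.693, -0.139, 0.139, 0.693]
ft_force: [1.1, 2.7, -1.4]
width: 0.0142
```

```bash
python3 st.py;python3 - <<'E'
from h import *
c=camera('wrist'); cv2.imwrite('pics/w5.png',c['img'][:,:,::-1])
c=camera('top'); cv2.imwrite('pics/top5.png',cv2.resize(c['img'][110:250,115:400],None,fx=2.8,fy=2.8)[:,:,::-1])
c=camera('scene'); cv2.imwrite('pics/scene5.png',cv2.resize(c['img'][110:310,130:390],None,fx=3,fy=3,interpolation=cv2.INTER_CUBIC)[:,:,::-1])
E
```

```text
13.9 [0.56025468 0.19360802 0.05057266] 0.014239688877097836 [ 1.05239448  2.6736854  -1.43288438] [ 0.58566102 -0.23448871  0.1054995 ] yaw 0.3958060055169059 j [ 0.03  0.48 -0.55  1.71  0.28  1.04 -0.22]
```

View pics/w5.png

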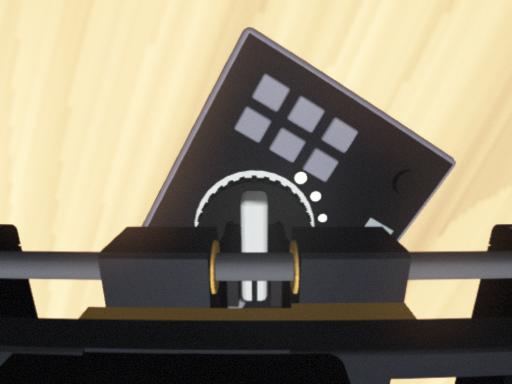

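View pics/top5.png

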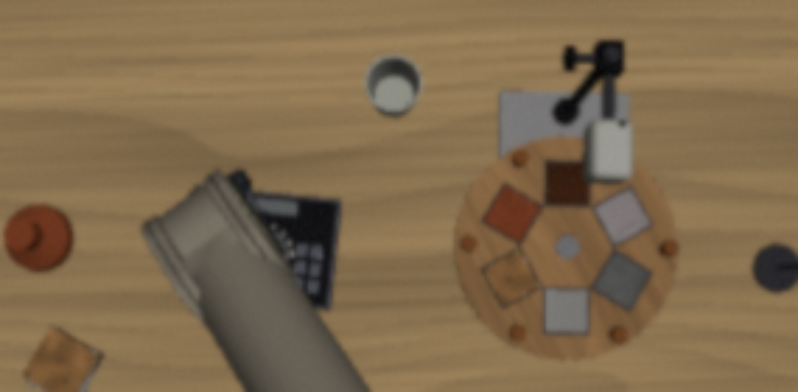

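View pics/scene5.png

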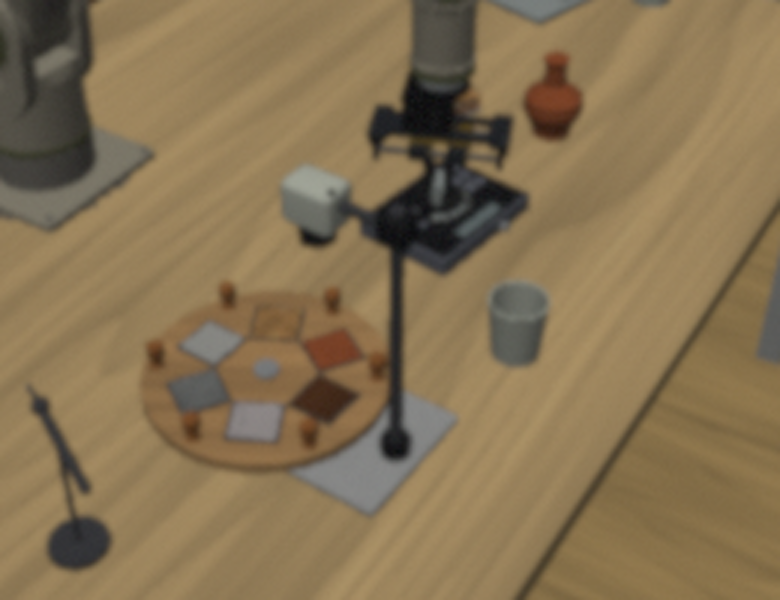

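```bash
python3 - <<'E'
from h import *
for i in range(3):
    s=read_state(); 
    c=camera('wrist'); im=c['img']; print(s['torque'][2],s['width'])
g=cv2.GaussianBlur(im,(3,3),0).min(2).astype(int)
L=[];Rr=[]
for y in range(198,236):
    x=np.nonzero(g[y,235:275]>110)[0]+235; L.append((x.min(),y)); Rr.append((x.max(),y))
for E in (L,Rr):
    P=onplane(c,E,.070); a=np.polyfit(P[:,0],P[:,1],1) if np.ptp(P[:,0])>np.ptp(P[:,1]) else None
    if a is None: b=np.polyfit(P[:,1],P[:,0],1); ang=np.arctan2(-1,-b[0])
    else: ang=np.arctan(a[0])
    print('bar yaw',ang,'dial',-0.131-ang)
# console edges: right-top edge from corner (250,30) to (450,160)
k=(g<95)
pts=[(x,np.nonzero(k[:,x])[0].min()) for x in range(265,440,5)]
P=onplane(c,pts,.034); (d,)=[np.linalg.svd(P[:,:2]-P[:,:2].mean(0))[2][0]]
print('long edge? ',np.arctan2(d[1],d[0]))
pts=[(np.nonzero(k[y,:300])[0].min(),y) for y in range(50,215,5)]
P=onplane(c,pts,.034); d=np.linalg.svd(P[:,:2]-P[:,:2].mean(0))[2][0]
print('other edge ',np.arctan2(d[1],d[0]))
E
```

```text
0.08991193097038723 0.013679046177330406
0.06636474258726559 0.01394834600203686
0.061820126833135286 0.013531984334210387Traceback (most recent call last):
  File "<stdin>", line 8, in <module>
    return umr_minimum(a, axis, None, out, keepdims, initial, where)
ValueError: zero-size array to reduction operation minimum which has no identity
```

```bash
python3 - <<'E'
from h import *
T=[]
for i in range(4):
    T.append(read_state()['torque'][2]); c=camera('wrist'); im=c['img']
print(T)
g=cv2.GaussianBlur(im,(3,3),0).min(2).astype(int)
L=[];Rr=[]
for y in range(196,250):
    x=np.nonzero(g[y,235:275]>100)[0]+235
    if len(x)>15: L.append((x.min(),y)); Rr.append((x.max(),y))
print(len(L),L[0],L[-1],Rr[0],Rr[-1])
def yaw(P): d=np.linalg.svd(P[:,:2]-P[:,:2].mean(0))[2][0]; return np.arctan2(d[1],d[0])
for E in (L,Rr):
    if len(E)>5: a=yaw(onplane(c,E,.070)); print('bar yaw',a)
k=(g<95)
for name,pts in (('A',[(x,np.nonzero(k[:,x])[0].min()) for x in range(265,440,5)]),('B',[(np.nonzero(k[y,:300])[0].min(),y) for y in range(50,215,5) if k[y,:300].any()])):
    print(name,pts[0],pts[-1],yaw(onplane(c,pts,.034)))
E
```

```text
[np.float64(0.134578655002782), np.float64(0.04989917231540527), np.float64(0.05744764623689311), np.float64(0.13455727501315606)]
50 (np.int64(244), 200) (np.int64(241), 249) (np.int64(265), 200) (np.int64(267), 249)
bar yaw -1.1877447324598351
bar yaw -1.1550257022469268
A (265, np.int64(43)) (435, np.int64(152)) -0.12926872476385504
B (np.int64(240), 50) (np.int64(156), 210) -1.7008283272344937
```

```bash
python3 -c "
from bench import *
print(close_job())"
```

```text
the job is handed in; nothing more can be done
None
```

The wheel is on its next place, and I handed the job in with the gripper still holding the zoom dial at the third click, at about 14.5 s of the 64 s allowed.

- **Wheel:** I gripped the near knob and took it 60° clockwise along its arc, then let go. Afterwards the top view shows the dark brown tile in the far position, under the lens. The knobs measure within 1–4 mm of the places expected after one step. The wrist camera reads about 2–3 mm off the top camera.
- **Dial:** I gripped the finger bar at 30 N and turned it 1.048 rad clockwise by tool yaw. The last wrist picture puts the bar at about 1.04 rad from the console's axis, against 1.047 for the third click. The measured holding moment was noisy, between 0.05 and 0.13 N m with a mean near 0.09. That agrees with the roughly 0.08 N m expected, but it is not precise enough to confirm the click on its own.
- **Other objects:** In the last overhead and scene views I saw no change to the cup, vase or bird. The tile stack shows only in the overhead view, at its edge, and is also unchanged. I compared these by eye and did not measure their positions.

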